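# Set out a rear hub for rebuilding

## Robot

A 6-joint arm with a two-finger parallel gripper is mounted at the origin on the work surface. World frame = base frame: x ahead of the robot, y to its left, z up, the work surface at z = 0. Lengths are in mm, angles in rad, forces in N, time in s.
With the tool pointing down it reaches from about 350 to 775 mm from the base axis. Payload 7.3 kg.
Tool frame: the origin (TCP) lies on the centre line of the jaws, within the pads' length; the fingertips stand 22 mm ahead of it and the grasp point (between the pads) lies 3 mm ahead of it; z points along the fingers, y is the direction in which the jaws open and shut (so a half turn about z gives the same grasp; the last joint's range is limited). The gripper opens to 92 mm and grips with 3 to 60 N. Pads are 19 mm wide; open, the fingers measure 130 mm over their backs; the gripper's body (75 mm by 190 mm) begins 47 mm behind the grasp point.
Start: joints at [-1.432, 0.342, 1.524, -0, 1.275, -0.146], TCP at [147.529, -503.863, 248.741] pointing down, gripper open.
Joint ranges: [-2.53, 2.53], [-0.77, 2.02], [0.04, 2.7], [-1, 4.14], [0.28, 2.66], [-3.11, 3.11]. Speed limits (rad/s): [2.57, 2.57, 3.14, 3.14, 3.14, 3.14].

## Interface

Orientations are given as [roll, pitch, yaw] about the fixed x, y, z axes, in that order (R = Rz(yaw) Ry(pitch) Rx(roll)).
In Python, from plant import get_obs, capture, bot, spot_in gives the robot as it stands.
- The arm moves only by the shell command python3 -m handwheel 'ROWS' [OPENING]. ROWS is JSON, a list of rows, each a list of 2 entries, a list of its own where there are three numbers: the shift along the world's x, y, z in mm, then the turn, a rotation vector about the world's x, y, z in rad. In form: [[[x, y, z], [wx, wy, wz]], ...]. A call has 1 to 12 rows; each row shifts and turns the commanded pose from where the row before left it; what a row does not reach is not made up. A row lasts 1/8 s, in which the tool goes at most 62.5 mm and 10.7 degrees, less where a joint would pass 70% of its speed; a pose out of reach is approached as far as the arm can. A call is refused whole if a number of a shift passes 62.5 or a number of a turn 0.188, either way. A call with a gripper value outside its range is refused whole. OPENING is the closure, from 0 (fully open) to 1 (shut), set as the call begins (- or left out, the last holds). The fingers move at their own pace and stop on an object; the grip force is fixed at half the most. Time passes only in rows, so rows that do not move let the fingers close. It gives the time, the measured TCP pose, the force and the opening at its end, in the units of the state.
- get_obs(): the state, without advancing time (a new reading comes with each control period).
- capture(name): name is "scene" or "top"; returns a dict with "img" (384x512x3 uint8, red, green, blue), "fx", "fy", "cx", "cy" (pixels), "cam_to_world" (4x4, takes a point from camera to world coordinates). Camera axes: x right, y up, looking along -z (the intrinsics and any distortion apply to the point x, -y, -z); pixel columns grow to the right and rows downward; lengths in mm; the calibration is good to about 2 mm. A picture is of the moment at which its call begins. There is no depth.
- bot.close_job(): hands the job in, once; it reports no verdict.
Trained networks look in the newest picture that a camera, given by its name, has taken for a name from the list of things; names that differ only in an ending like _2 or _b are one class to them, and where a whole thing is asked for, a point or a joint stands for the part that bears it (a point fixed in the world has none). Each returns a list of dicts, best first, with "score" (0 to 1); they miss things now and then, are a little off and sometimes report something else, mostly with a low value. They report only what shows in the picture. A call takes as long as a camera call. They do not tell look-alikes from the thing itself.
- spot_in(thing, camera): "xyz" ([x, y, z] in mm, in the coordinates of the camera as it stood for that picture, good to about 4 mm: the middle of the surface that is visible of it).
The state is a dict: "time": time; "joint_positions": joint angles; "dq": joint speeds; "tau": joint torques, N m; "tool_pos": TCP position; "tcp_rot": TCP orientation; "contact_force": force on the tool from outside, world axes, zero at the start; "moment": the same for the moment, N m; "grip_width": finger opening in mm.
Only numpy, scipy, OpenCV 4.12 (cv2) and the standard library are available. Lean on these libraries where they do the work, as an engineer would, in place of code of your own. Each camera call takes 0.05 s, during which the arm holds its last target. There are 200 camera calls.

## Task

Set out the rear hub job on the bench: put the sprocket cassette, largest cog down, centred on the square wooden block and lay the lockring centred on top of it; stand the bare hub upright on the bench, dark freehub end up as it is now, halfway between the block and the round steel dish, in line with both; and stand the removal socket, narrow end up, straight behind the hub (on the side away from the robot, square to the block-dish line) with a gap of about 2 cm between it and the hub's flange. Let go of everything and leave the pedal, the oil bottle and the wrench where they are.

Things in the scene. Friction and masses are not known exactly. Their poses are not given: they have to be found in the camera images.
- cassette: cassette: stepped cone of eight steel cogs, 35 mm high, loose, about 0.25 kg, starts on the bench with the largest cog down. Largest cog 80 mm across at the bottom (collides as a plain disc, teeth reach 83 mm), narrowing in steps; the top part, from 22 to 34 mm above the underside, is a straight cylinder 49 mm across, to be gripped there. The top is a solid flat face at 34 mm with a dark spot for the bore. Origin: centre of the underside; z axis up.
- lockring: lockring: small dark steel ring lying flat on the bench, outside diameter 36 mm, hole 22 mm, 10 mm thick, loose, about 0.03 kg; either face may be up. Origin: centre of the underside; z up.
- hub: hub: bare rear hub standing upright on the bench, 100 mm tall, loose, about 0.32 kg. Foot 44 mm across; two aluminium flanges 58 mm across, at 8 to 12 mm and 58 to 62 mm height; barrel 34 mm across between them; dark splined freehub, 34 mm across, from 62 to 100 mm height (grip it there). Origin: centre of the underside; z up.
- socket: socket: plain steel removal socket standing upright on the bench, 48 mm tall, loose, about 0.11 kg: 30 mm across up to 38 mm height, then a narrower splined end 23 mm across. Origin: centre of the underside; z up.
- block: square wooden block, 100 x 100 mm, 12 mm high, fixed to the bench; its edges are parallel and square to the line from block to dish. Origin: centre of the underside; its x axis points away from the robot (within 0.12 rad of straight ahead), square to the block-dish line: this is 'behind'. Its y axis runs along that line.
- dish: round steel parts dish holding a few bearing balls, 100 mm across the rim, 16 mm high, fixed; its centre is 290 mm from the block's centre, to the left or to the right of it. Origin: centre of the underside.
- pedal: bystander: black platform pedal lying flat, 62 x 98 mm plus a 32 mm axle stub, 25 mm high, loose. Origin: centre of the underside.
- oil: bystander: grey oil bottle with black cap and paper label, 48 mm across, 130 mm tall, loose. Origin: centre of the underside.
- wrench: bystander: steel wrench lying flat, about 170 mm long, loose. Origin: middle of its underside.
Not all that is in view belongs to the job. Leave any purple look-alike of the hub alone.

How it is judged:
By the outcome, as a careful person would: the job done as asked, in the order asked, and still so for the second after the job is handed in, with the robot touching nothing.
It also fails if it takes over 106 s, if anything falls off the work surface, if the arm or the gripper's body presses on something with over 40 N, if the wrist force passes 120 N, or if a joint passes its speed limit or range.

## Working session

There is one attempt and no reset: what is moved stays moved. The work goes in short steps, Python scripts to look and compute and a shell command to move; the robot and the scene stay as the last step left them, time stands still between calls to the robot, and variables do not carry over. Pictures are saved under pics/ and viewed, about 12 in all and at most 16, crops included, and the job is handed in when it is done.

```bash
ls; mkdir -p pics
cat > h.py <<'E'
import numpy as np, cv2
from plant import get_obs, capture, bot, spot_in
def px2w(c,u,v,z):
    M=np.array(c["cam_to_world"]);d=M[:3,:3]@np.array([(u-c["cx"])/c["fx"],-(v-c["cy"])/c["fy"],-1]);o=M[:3,3]
    return o+d*(z-o[2])/d[2]
def w2px(c,p):
    M=np.array(c["cam_to_world"]);q=M[:3,:3].T@(np.array(p)-M[:3,3])
    return c["cx"]+c["fx"]*q[0]/-q[2], c["cy"]-c["fy"]*q[1]/-q[2]
def save(c,name,crop=None,s=1):
    im=c["img"]
    if crop: u0,v0,u1,v1=crop; im=im[v0:v1,u0:u1]
    cv2.imwrite("pics/"+name,cv2.resize(im[:,:,::-1],None,fx=s,fy=s,interpolation=cv2.INTER_CUBIC))
E
python3 - <<'E'
from h import *
print(get_obs())
for n in("top","scene"):
    c=capture(n);save(c,n+"0.png",None,1.5)
    print(n,[k for k in c],np.round(c["cam_to_world"],3).tolist(),c["fx"],c["cx"],c["cy"],c.get("dist"))
    for t in"cassette lockring hub socket block dish pedal oil wrench".split():
        for d in spot_in(t,n)[:3]:
            M=np.array(c["cam_to_world"]);w=M[:3,:3]@np.array(d["xyz"])+M[:3,3]
            print(t,round(d["score"],2),w.round(),np.round(w2px(c,w)))
E
```

```text
pics
{'time': 0.0, 'joint_positions': array([-1.43199772e+00,  3.42702885e-01,  1.52503629e+00,  3.40413725e-05,
        1.27539129e+00, -1.46001578e-01]), 'dq': array([ 7.33846656e-04, -8.30872672e-05,  4.08131700e-04, -3.37362952e-04,
       -1.15775772e-03, -1.61388529e-03]), 'tau': array([ 1.32117730e-03, -4.31239271e+01, -2.44222820e+01,  7.18768453e-02,
        5.58445835e-02, -1.37068182e-04]), 'tool_pos': array([ 147.48384184, -503.46323451,  248.04850946]), 'tcp_rot': array([-3.14007594e+00, -2.55930463e-04,  2.84790053e-01]), 'contact_force': array([-0.0470365 , -0.9066454 ,  0.62750908]), 'moment': array([-0.02434901,  0.04960661,  0.01278851]), 'grip_width': 91.86235206419568}
top ['img', 'fx', 'fy', 'cx', 'cy', 'cam_to_world'] [[-0.029, 0.981, -0.194, 258.239], [-1.0, -0.029, 0.006, -10.146], [0.001, 0.194, 0.981, 1546.386], [0.0, 0.0, 0.0, 1.0]] 495.9547766935441 251.95423325448246 189.40831412882585 None
cassette 0.77 [ 543. -319.   23.] [348. 192.]
hub 0.94 [631. 364.  62.] [127. 168.]
hub 0.72 [529. 322.  66.] [139. 200.]
hub 0.55 [542. 414.  62.] [110. 197.]
socket 
[... 357 characters left out ...]
'cy', 'cam_to_world'] [[-0.812, -0.427, 0.398, 986.514], [0.584, -0.606, 0.54, 549.258], [0.01, 0.671, 0.741, 816.255], [0.0, 0.0, 0.0, 1.0]] 378.24942867819374 254.61078889119406 188.39261927348002 None
cassette 0.72 [ 558. -318.   16.] [203. 135.]
lockring 0.49 [ 358. -405.   23.] [239. 100.]
hub 0.93 [651. 381.  61.] [335. 315.]
hub 0.69 [557. 427.  57.] [382. 308.]
hub 0.55 [551. 323.  61.] [349. 270.]
socket 0.55 [ 658. -112.   37.] [209. 182.]
block 0.65 [471. 154.   8.] [321. 219.]
block 0.27 [ 557. -314.   22.] [204. 135.]
dish 0.61 [ 437. -141.    5.] [266. 154.]
pedal 0.62 [ 360. -405.   20.] [239. 101.]
oil 0.61 [717. 298.  87.] [286. 295.]
wrench 0.86 [774. -39.   7.] [187. 225.]
```

View pics/top0.png

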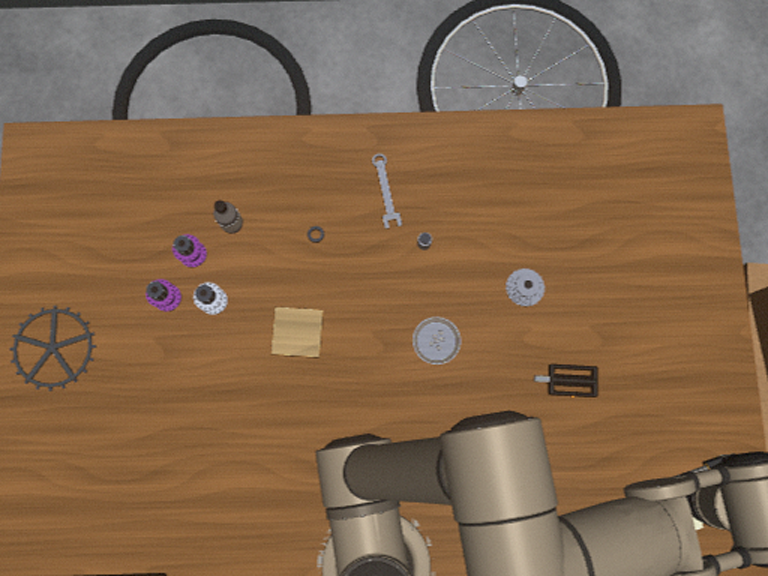

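View pics/scene0.png

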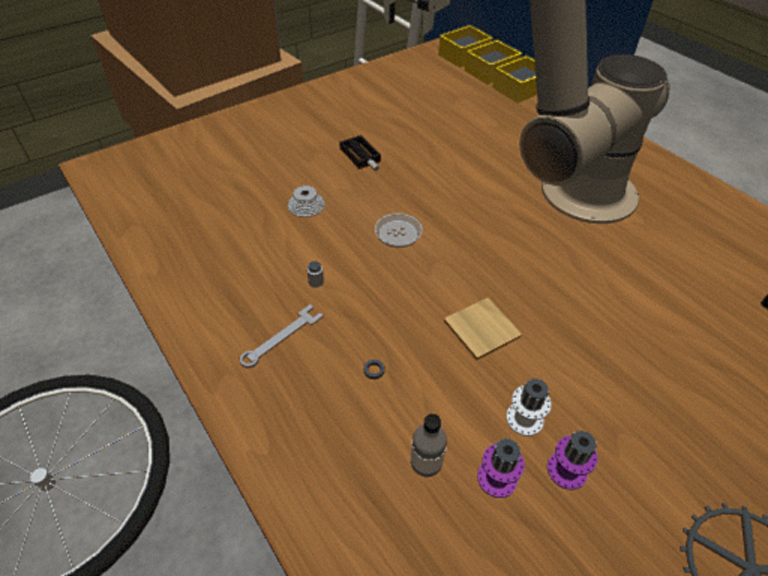

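Top (1.5x view): three hub-shaped things, silver at (210,297), purple at (190,250) and (163,295). The silver one is the bare hub; the purple ones are look-alikes. Block is at (297,332), dish (437,340), lockring (316,234), socket (424,240), cassette (525,287). I'll confirm this in enlarged crops and measure.

Run:
```python
from h import *
c=capture("top");
a=cv2.resize(c["img"][130:250,95:225],None,fx=5,fy=5,interpolation=cv2.INTER_CUBIC)
cv2.imwrite("pics/left.png",a[:,:,::-1])
save(c,"right.png",(265,140,375,260),5)
d=capture("scene")
save(d,"sc.png",(180,110,400,340),2.6)
```

```text
(no output)
```

View pics/left.png

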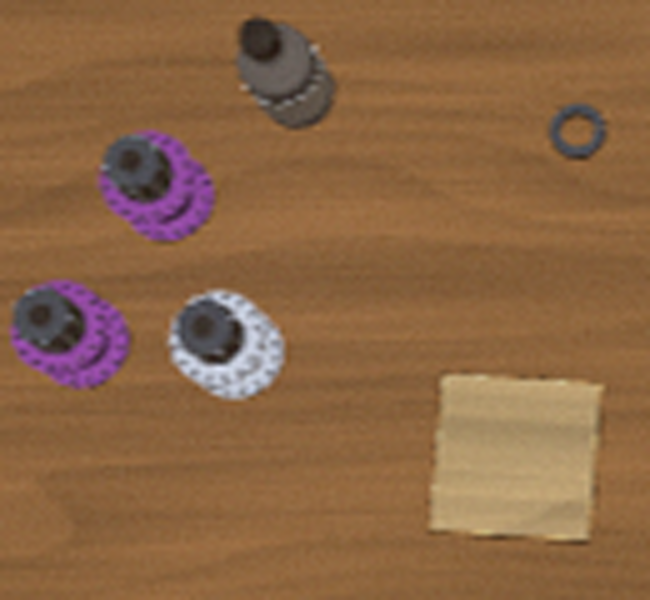

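View pics/right.png

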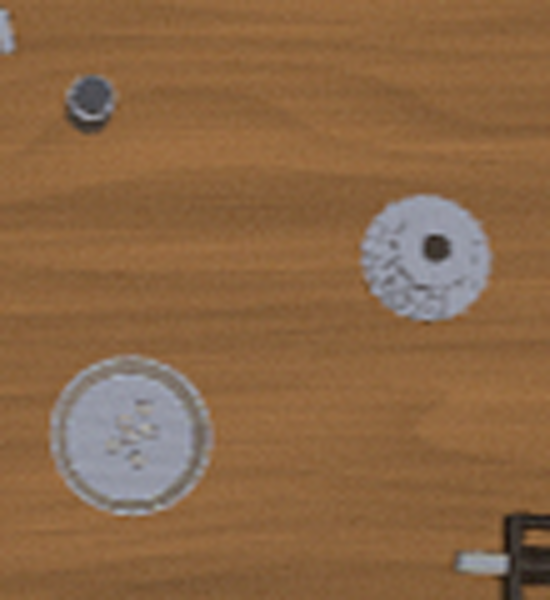

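Confirmed: the silver hub is at crop (204,327), with the purple look-alikes at (136,165) and (48,322). Block corners are (443,375), (603,384), (590,541), (431,530). Lockring is at (578,131). In the right crop, the socket top is at (93,97), the cassette bore at (436,248) and the dish centre at (131,435).

View pics/sc.png

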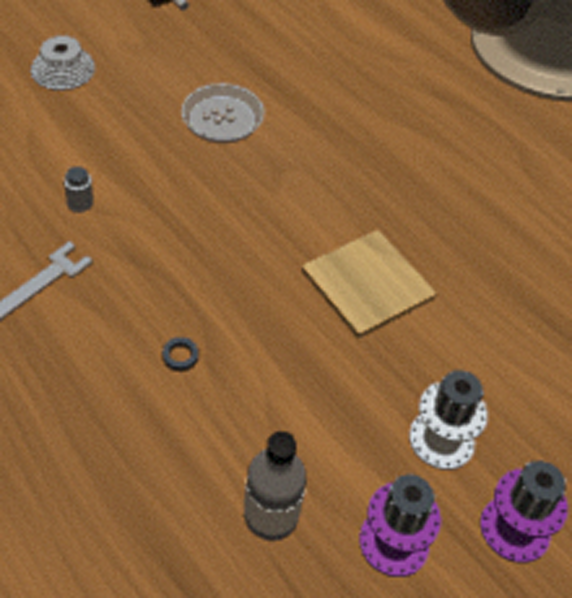

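Scene crop: cassette bore (61,46), dish (223,111), socket top (78,174), block corners (378,230), (303,269), (361,331), (436,293), lockring (181,353), hub top (463,381).

Run:
```python
from h import *
t=capture("top");s=capture("scene")
L=lambda p:((p[0]+.5)/5-.5+95,(p[1]+.5)/5-.5+130)
R=lambda p:((p[0]+.5)/5-.5+265,(p[1]+.5)/5-.5+140)
S=lambda p:((p[0]+.5)/2.6-.5+180,(p[1]+.5)/2.6-.5+110)
P=dict(hub=(L,(204,327),(463,381),100),lock=(L,(578,131),(181,353),6),sock=(R,(94,97),(78,174),48),cass=(R,(436,248),(61,47),34),dish=(R,(131,435),(223,111),16),
 b1=(L,(443,375),(361,331),12),b2=(L,(603,384),(303,269),12),b3=(L,(590,541),(378,230),12),b4=(L,(431,530),(436,293),12))
W={}
for k,(f,a,b,z) in P.items():
    A=px2w(t,*f(a),z);B=px2w(s,*S(b),z);W[k]=(A,B);print(k,A.round(1),B.round(1))
for i in(0,1):
    b=sum(W[f'b{j}'][i] for j in(1,2,3,4))/4;d=W['dish'][i];print('block',b.round(1),'dist',np.linalg.norm((d-b)[:2]).round(1))
    y=(b-d)[:2];print('yaw from dish',-np.arctan2(y[0],y[1]))
    e=W['b1'][i]+W['b4'][i]-W['b2'][i]-W['b3'][i];f=W['b1'][i]+W['b2'][i]-W['b3'][i]-W['b4'][i];print('yaw edges',-np.arctan2(e[0],e[1]),np.arctan2(f[1],f[0]),np.linalg.norm(e)/2,np.linalg.norm(f)/2)
```

```text
hub [537.2 326.4 100. ] [534.  322.1 100. ]
lock [676.4 110.5   6. ] [677.  109.9   6. ]
sock [ 648.  -120.7   48. ] [ 651.6 -119.6   48. ]
cass [ 548.6 -330.3   34. ] [ 548.5 -333.3   34. ]
dish [ 439.6 -137.    16. ] [ 440.9 -137.5   16. ]
b1 [519.2 196.7  12. ] [518.9 195.   12. ]
b2 [510.5  96.5  12. ] [515.6 101.7  12. ]
b3 [412.4 106.1  12. ] [414.7 107.3  12. ]
b4 [422.1 204.4  12. ] [424.4 204.4  12. ]
block [466.1 150.9  12. ] dist 289.1
yaw from dish -0.09161520760182751
yaw edges -0.0922272894338143 -0.08788934023220989 99.66670635343715 97.97572759407308
block [468.4 152.1  12. ] dist 290.9
yaw from dish -0.09456973295651988
yaw edges -0.06808563600244882 -0.0761208134920348 95.44712047299532 97.98629853028596
```

Both cameras agree. Block ≈ (467,151.5), dish ≈ (440,-137), yaw ≈ -0.091. That puts the hub target at (453.5,7) and the socket target at (517,1.5). Cassette first.

```bash
python3 -m handwheel '[[[45,19,-10],[0,0,0]],[[45,19,-10],[0,0,0]],[[45,19,-10],[0,0,0]],[[45,19,-10],[0,0,0]],[[45,19,-10],[0,0,0]],[[45,19,-10],[0,0,0]],[[45,19,-10],[0,0,0]],[[45,19,-10],[0,0,0]],[[41,20,-10],[0,0,0]],[[0,0,-10],[0,0,0]],[[0,0,0],[0,0,0]]]' 0
```

```text
time: 2.58
tool_pos: [547.6, -331.6, 147.5]
tcp_rot: [-3.14, 0.002, 0.285]
contact_force: [-0.6, 0.2, 0.7]
grip_width: 91.8
```

```bash
python3 -m handwheel '[[[1,0,-30],[0,0,0]],[[0,0,-30],[0,0,0]],[[0,0,-25],[0,0,0]],[[0,0,-12],[0,0,0]],[[0,0,-4],[0,0,0]],[[0,0,0],[0,0,0]]]' 0
python3 - <<'E'
from h import *
c=capture("scene");save(c,"g1.png",(150,60,300,200),4)
print(get_obs()["tool_pos"])
E
```

```text
time: 3.32
tool_pos: [549.7, -332.4, 48.6]
tcp_rot: [3.14, -0.001, 0.284]
contact_force: [-0.2, -0.6, 0.3]
grip_width: 91.9
[ 549.84276542 -332.41167247   48.82002055]
```

View pics/g1.png

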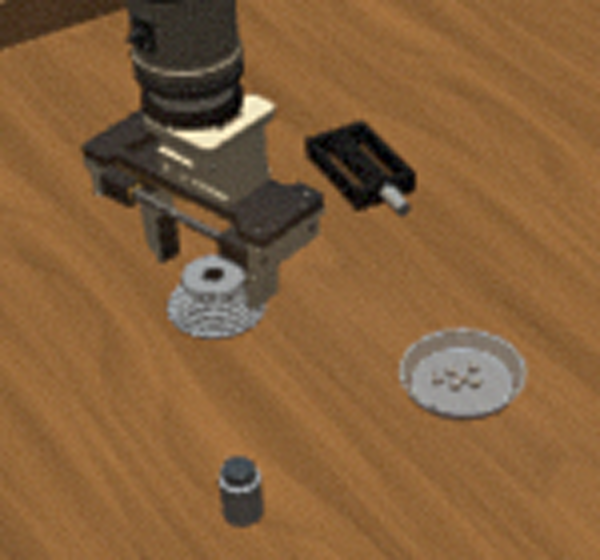

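Fingers straddle the cassette's top cylinder (bore at crop (213,274)); the pedal is untouched. I'll lower slightly and grip.

```bash
python3 -m handwheel '[[[-1,1,-3],[0,0,0]],[[0,0,0],[0,0,0]]]' 0; python3 -m handwheel '[[[0,0,0],[0,0,0]],[[0,0,0],[0,0,0]],[[0,0,0],[0,0,0]],[[0,0,0],[0,0,0]],[[0,0,0],[0,0,0]],[[0,0,0],[0,0,0]],[[0,0,0],[0,0,0]],[[0,0,0],[0,0,0]]]' 1
```

```text
time: 3.62
tool_pos: [548.5, -330.7, 44.9]
tcp_rot: [3.141, 0.0, 0.285]
contact_force: [-0.3, 1.2, -0.6]
grip_width: 91.9
time: 4.62
tool_pos: [548.6, -331.0, 44.9]
tcp_rot: [3.141, -0.0, 0.285]
contact_force: [-0.2, -0.8, 1.6]
grip_width: 48.2
```

```bash
python3 -m handwheel '[[[0,0,15],[0,0,0]],[[0,0,35],[0,0,0]],[[-4,24,0],[0,0,0]],[[-9,50,0],[0,0,0]],[[-9,50,0],[0,0,0]],[[-9,50,0],[0,0,0]],[[-9,50,0],[0,0,0]],[[-9,50,0],[0,0,0]],[[-9,50,0],[0,0,0]],[[-9,50,0],[0,0,0]],[[-9,50,0],[0,0,0]],[[-6,40,0],[0,0,0]]]';python3 -m handwheel '[[[0,19,0],[0,0,0]],[[0,0,0],[0,0,0]],[[0,0,0],[0,0,0]]]'
```

```text
time: 6.12
tool_pos: [466.0, 135.0, 95.6]
tcp_rot: [3.142, -0.0, 0.286]
contact_force: [0.1, -1.4, -2.2]
grip_width: 48.1
time: 6.5
tool_pos: [466.6, 151.7, 95.1]
tcp_rot: [3.141, -0.0, 0.285]
contact_force: [-0.9, 0.3, -1.5]
grip_width: 47.9
```

```bash
python3 -m handwheel '[[[0,0,-20],[0,0,0]],[[0,0,-12],[0,0,0]],[[0,0,-4],[0,0,0]],[[0,0,-1],[0,0,0]],[[0,0,0],[0,0,0]]]';python3 -m handwheel '[[[0,0,-0.7],[0,0,0]],[[0,0,0],[0,0,0]]]'
```

```text
time: 7.12
tool_pos: [466.8, 152.1, 58.1]
tcp_rot: [3.141, -0.001, 0.285]
contact_force: [-0.1, 0.1, -1.9]
grip_width: 47.8
time: 7.38
tool_pos: [466.6, 152.2, 57.2]
tcp_rot: [3.141, -0.0, 0.285]
contact_force: [-0.4, 0.1, -1.7]
grip_width: 48.1
```

Now I'll release, turn about 90° and regrip to centre the other axis.

```bash
python3 -m handwheel '[[[0,0,-0.5],[0,0,0]],[[0,0,0],[0,0,0]],[[0,0,0],[0,0,0]],[[0,0,0],[0,0,0]],[[0,0,0],[0,0,0]],[[0,0,0],[0,0,0]],[[0,0,1],[0,0,0]]]' 0; python3 -m handwheel '[[[0,0,0],[0,0,-0.16]],[[0,0,0],[0,0,-0.16]],[[0,0,0],[0,0,-0.16]],[[0,0,0],[0,0,-0.16]],[[0,0,0],[0,0,-0.16]],[[0,0,0],[0,0,-0.16]],[[0,0,0],[0,0,-0.16]],[[0,0,0],[0,0,-0.16]],[[0,0,0],[0,0,-0.16]],[[0,0,0],[0,0,-0.13]],[[0,0,0],[0,0,0]]]'
```

```text
time: 8.25
tool_pos: [466.5, 152.1, 57.5]
tcp_rot: [3.142, 0.0, 0.285]
contact_force: [0.4, 0.3, -0.6]
grip_width: 92.0
time: 9.62
tool_pos: [466.5, 152.1, 57.6]
tcp_rot: [3.142, 0.0, -1.284]
contact_force: [-0.1, -0.1, -0.2]
grip_width: 91.8
```

```bash
python3 -c "
from h import *
print(get_obs()['joint_positions'])"; python3 -m handwheel '[[[0.5,-0.5,0],[0,0,0]],[[0,0,0],[0,0,0]],[[0,0,0],[0,0,0]],[[0,0,0],[0,0,0]],[[0,0,0],[0,0,0]],[[0,0,0],[0,0,0]],[[0,0,0],[0,0,0]],[[0,0,0],[0,0,0]]]' 1
```

```text
[1.58873266e-01 5.29288710e-01 1.84790172e+00 3.59052554e-05
 7.64468172e-01 3.01368373e+00]
time: 10.62
tool_pos: [467.1, 151.7, 57.6]
tcp_rot: [-3.141, 0.0, -1.285]
contact_force: [0.8, 0.4, 0.5]
grip_width: 48.4
```

```bash
python3 -m handwheel '[[[0,0,0],[0,0,0]],[[0,0,0],[0,0,0]],[[0,0,0],[0,0,0]],[[0,0,0],[0,0,0]],[[0,0,10],[0,0,0]],[[0,0,40],[0,0,0]]]' 0; python3 -m handwheel '[[[30,-6,0],[0,0,0.15]],[[30,-6,0],[0,0,0.15]],[[30,-6,0],[0,0,0.15]],[[30,-6,0],[0,0,0.15]],[[30,-6,0],[0,0,0.15]],[[30,-6,0],[0,0,0.15]],[[30,-6,0],[0,0,0.15]],[[0,0,0],[0,0,0.145]],[[0,0,0],[0,0,0]]]' 0.4
python3 - <<'E'
from h import *
print(get_obs()['tool_pos'],get_obs()['tcp_rot'])
a=capture("top");b=capture("scene")
A=cv2.resize(a["img"][190:260,160:230],None,fx=8,fy=8,interpolation=cv2.INTER_CUBIC)
v,u=190,285
B=cv2.resize(b["img"][v:v+70,u:u+70],None,fx=8,fy=8,interpolation=cv2.INTER_CUBIC)
cv2.imwrite("pics/c1.png",np.hstack([A,B])[:,:790,::-1] if 0 else cv2.resize(np.hstack([A,B]),(800,400))[:,:,::-1])
E
```

```text
time: 11.38
tool_pos: [465.7, 151.4, 107.0]
tcp_rot: [3.137, 0.001, -1.285]
contact_force: [0.7, 1.1, 0.6]
grip_width: 92.1
time: 12.5
tool_pos: [677.0, 109.5, 107.8]
tcp_rot: [3.142, 0.0, -0.092]
contact_force: [-0.6, -0.6, -0.3]
grip_width: 55.4
[677.01803441 109.54969335 107.79971924] [ 3.14151157e+00  2.28441803e-04 -9.17031323e-02]
```

View pics/c1.png

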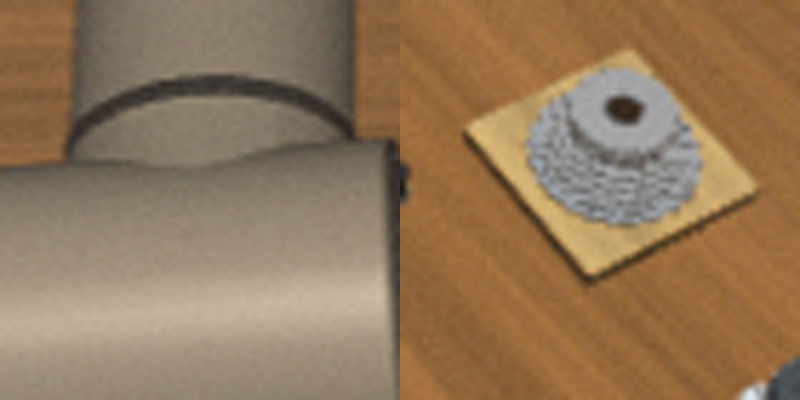

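The cassette sits flat on the block, bore at (625,110) in the crop. I'll check its centring numerically against the block corners (628,50), (465,135), (590,279), (758,187) in the same picture.

Run:
```python
from h import *
s=capture("scene");k=400/70
S=lambda p:((p[0]-400+.5)/k-.5+285,(p[1]+.5)/k-.5+190)
print(px2w(s,*S((625,110)),46)); print(sum(px2w(s,*S(p),12) for p in[(628,50),(465,135),(590,279),(758,187)])/4)
```

```text
[466.64877725 151.60748139  46.        ]
[470.18466192 152.39509417  12.        ]
```

```bash
python3 -m handwheel '[[[0,0.5,-40],[0,0,0]],[[0,0,-25],[0,0,0]],[[0,0,-12],[0,0,0]],[[0,0,-5],[0,0,0]],[[0,0,0],[0,0,0]]]' 0.4
```

```text
time: 13.28
tool_pos: [677.4, 110.2, 26.3]
tcp_rot: [-3.142, -0.001, -0.091]
contact_force: [0.4, -0.5, -0.3]
grip_width: 54.8
```

```bash
python3 -m handwheel '[[[-0.5,0,-2],[0,0,0]],[[0,0,0],[0,0,0]]]'; python3 -m handwheel '[[[0,0,0],[0,0,0]],[[0,0,0],[0,0,0]],[[0,0,0],[0,0,0]],[[0,0,0],[0,0,0]],[[0,0,0],[0,0,0]],[[0,0,0],[0,0,0]]]' 1; python3 -m handwheel '[[[0,0,0],[0,0,0]],[[0,0,0],[0,0,0]],[[0,0,0],[0,0,0]],[[0,0,0],[0,0,0]]]' 0.4
```

```text
time: 13.52
tool_pos: [676.7, 110.2, 24.1]
tcp_rot: [-3.142, -0.001, -0.09]
contact_force: [-0.4, 0.4, -0.3]
grip_width: 55.0
time: 14.28
tool_pos: [676.6, 110.2, 23.7]
tcp_rot: [3.142, -0.0, -0.09]
contact_force: [-0.1, -0.2, 2.0]
grip_width: 34.7
time: 14.78
tool_pos: [676.5, 110.1, 23.5]
tcp_rot: [3.141, 0.0, -0.09]
contact_force: [0.9, -0.1, 0.0]
grip_width: 55.1
```

```bash
python3 -m handwheel '[[[0,0,0],[0,0,0.157]],[[0,0,0],[0,0,0.157]],[[0,0,0],[0,0,0.157]],[[0,0,0],[0,0,0.157]],[[0,0,0],[0,0,0.157]],[[0,0,0],[0,0,0.157]],[[0,0,0],[0,0,0.157]],[[0,0,0],[0,0,0.157]],[[0,0,0],[0,0,0.157]],[[0,0,0],[0,0,0.157]],[[0,0,0],[0,0,0]]]'; python3 -m handwheel '[[[0,0,0],[0,0,0]],[[0,0,0],[0,0,0]],[[0,0,0],[0,0,0]],[[0,0,0],[0,0,0]],[[0,0,0],[0,0,0]],[[0,0,20],[0,0,0]],[[0,0,56],[0,0,0]],[[-10,-50,0],[0,0,0]],[[-10,-50,0],[0,0,0]],[[-10,-50,0],[0,0,0]],[[-10,-50,0],[0,0,0]],[[-10,-50,0],[0,0,0]]]' 1
python3 -m handwheel '[[[-30,-20,0],[0,0,0]],[[-30,-20,0],[0,0,0]],[[0,0,0],[0,0,0]]]'
python3 - <<'E'
from h import *
a=capture("top");b=capture("scene")
A=cv2.resize(a["img"][195:250,170:225],(400,400),interpolation=cv2.INTER_CUBIC)
B=cv2.resize(b["img"][190:260,285:355],(400,400),interpolation=cv2.INTER_CUBIC)
cv2.imwrite("pics/c2.png",np.hstack([A,B])[:,:,::-1])
E
```

```text
time: 16.15
tool_pos: [676.5, 110.1, 23.5]
tcp_rot: [3.142, 0.0, 1.478]
contact_force: [0.2, -0.2, -0.1]
grip_width: 54.6
time: 17.65
tool_pos: [626.5, -141.6, 101.4]
tcp_rot: [3.139, 0.001, 1.48]
contact_force: [0.3, 0.3, -1.0]
grip_width: 35.2
time: 18.02
tool_pos: [565.4, -181.4, 101.1]
tcp_rot: [3.141, 0.001, 1.477]
contact_force: [-0.7, -0.7, 0.5]
grip_width: 35.0
```

View pics/c2.png

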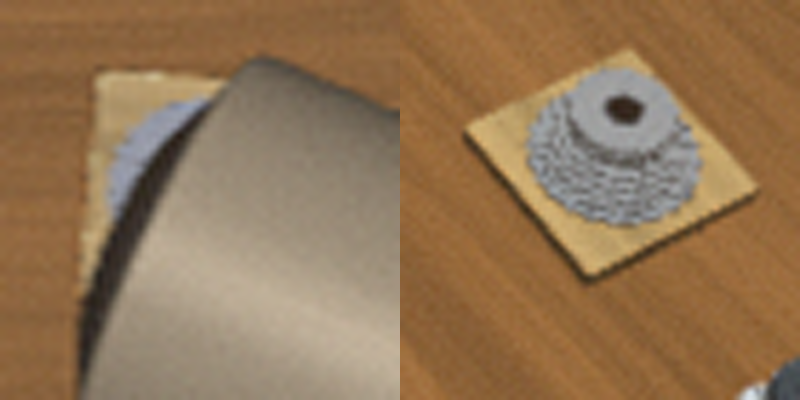

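The elbow hides the block from above, so I'll swing further right and measure numerically with both cameras.

```bash
python3 -m handwheel '[[[-25,-50,0],[0,0,0]],[[-25,-50,0],[0,0,0]],[[-25,-50,0],[0,0,0]],[[-25,-50,0],[0,0,0]],[[-25,-50,0],[0,0,0]],[[-45,-30,0],[0,0,0]],[[-45,-20,0],[0,0,0]],[[0,0,0],[0,0,0]]]'
python3 - <<'E'
from h import *
a=capture("top");b=capture("scene")
import pickle;pickle.dump((a,b),open("c3.pkl","wb"))
A=cv2.resize(a["img"][195:250,170:225],(400,400),interpolation=cv2.INTER_CUBIC)
B=cv2.resize(a["img"][200:255,262:317],(400,400),interpolation=cv2.INTER_CUBIC)
cv2.imwrite("pics/c3.png",np.hstack([A,B])[:,:,::-1])
E
```

```text
time: 19.12
tool_pos: [350.0, -481.5, 100.0]
tcp_rot: [3.141, 0.001, 1.477]
contact_force: [0.3, -0.1, 0.2]
grip_width: 34.6
```

View pics/c3.png

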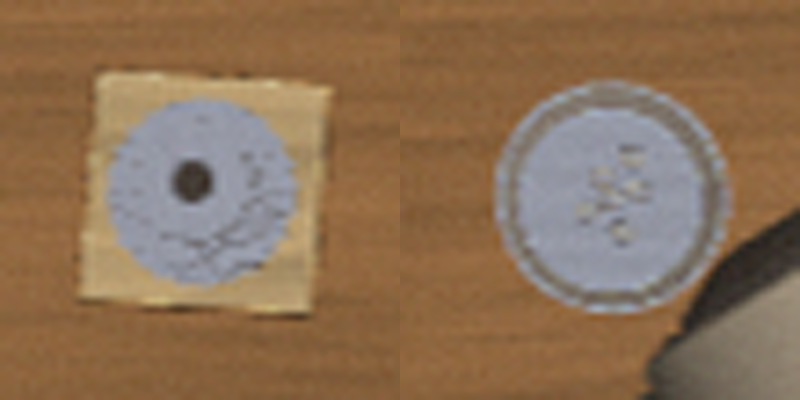

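Top: the cassette outline centre (202,191) is within about 1 mm of the block centre (205,193). I'll fit both outlines with the known models in both cameras to settle this.

```bash
cat > fit.py <<'E'
from h import *
from scipy.optimize import minimize
th=np.linspace(0,2*np.pi,60)
def circ(r,z): return np.c_[r*np.cos(th),r*np.sin(th),0*th+z]
CASS=np.vstack([circ(41,12),circ(41,15),circ(24.5,46)]);DISH=np.vstack([circ(50,16),circ(40,0)])
SQ=np.array([[s*50,t*50,z] for s,t in((1,1),(1,-1),(-1,-1),(-1,1)) for z in(0,12)])
def fit(c,pts,mask,win,p0,yaw=None):
    u0,v0,u1,v1=win;K=8
    m=cv2.resize(mask[v0:v1,u0:u1].astype(np.float32),None,fx=K,fy=K,interpolation=cv2.INTER_LINEAR)
    def cost(p):
        a=p[2] if len(p)>2 else (yaw or 0);R=np.array([[np.cos(a),-np.sin(a)],[np.sin(a),np.cos(a)]])
        q=np.c_[pts[:,:2]@R.T+p[:2],pts[:,2]]
        uv=np.array([w2px(c,x) for x in q]);uv=((uv-[u0,v0])+.5)*K-.5
        h=cv2.convexHull((uv*16).astype(np.int32));im=np.zeros(m.shape,np.float32);cv2.fillConvexPoly(im,h,1,shift=4)
        return np.abs(im-m).mean()
    s=np.array([[0,0],[4,0],[0,4]])+p0
    r=minimize(cost,p0,method="Nelder-Mead",options=dict(initial_simplex=s,xatol=.05,fatol=1e-6))
    return r.x.round(1),round(r.fun,4)
def biggest(m):
    n,l,s,_=cv2.connectedComponentsWithStats(m.astype(np.uint8));i=1+s[1:,4].argmax();m=(l==i).astype(np.uint8)
    h=cv2.convexHull(cv2.findContours(m,0,1)[0][0]);return cv2.fillConvexPoly(m.copy(),h,1)
E
python3 - <<'E'
from fit import *;import pickle
for n,c,wb,wd in zip("ts",pickle.load(open("c3.pkl","rb")),((172,197,223,248),(285,190,355,258)),((264,203,314,252),(245,135,290,170))):
    I=c["img"].astype(int)
    for nm,w,P,p0 in(("block",wb,SQ,(467,151)),("cass",wb,CASS,(467,151)),("dish",wd,DISH,(440,-137))):
        u0,v0,u1,v1=w;M=np.zeros(I.shape[:2],bool);A=I[v0:v1,u0:u1];r,g,b=A[...,0],A[...,1],A[...,2]
        grey=(b>r-12)
        m=grey if nm!="block" else ((r+g>300)|grey)
        M[v0:v1,u0:u1]=m;M=biggest(M)
        print(n,nm,M.sum(),fit(c,P,M,w,np.array(p0,float),-0.091))
    print(I[wb[1]+2,wb[0]+2],I[(wb[1]+wb[3])//2,(wb[0]+wb[2])//2])
E
```

```text
t block 1042 (array([467.4, 152.6]), np.float64(0.0199))
t cass 519 (array([466.3, 152.7]), np.float64(0.0146))
t dish 537 (array([ 446.2, -135.8]), np.float64(0.1139))
[141  98  61] [101  97 100]
s block 1095 (array([464.3, 147.3]), np.float64(0.0283))
s cass 612 (array([466.5, 150.3]), np.float64(0.009))
s dish 359 (array([ 441.1, -137.9]), np.float64(0.1377))
[149 106  63] [135 135 138]
```

Run:
```python
from fit import *;import pickle
t,s=pickle.load(open("c3.pkl","rb"))
for n,c,w in(("t",t,(172,197,223,248)),("s",s,(285,190,355,258))):
  u0,v0,u1,v1=w;I=c["img"].astype(int);A=I[v0:v1,u0:u1];r,g,b=A[...,0],A[...,1],A[...,2]
  for th in(290,310,330,350,370):
    M=np.zeros(I.shape[:2],bool);M[v0:v1,u0:u1]=((r+g>th)&(g>r*0.76))|(b>r-12)
    M=biggest(M);top=SQ[SQ[:,2]==12]
    print(n,th,M.sum(),fit(c,top,M,w,np.array([467,151.]),-.091),fit(c,SQ,M,w,np.array([467,151.]),-.091))
```

```text
t 290 1053 (array([466.8, 151.8]), np.float64(0.0199)) (array([467.3, 152.2]), np.float64(0.0191))
t 310 1024 (array([466.8, 152.9]), np.float64(0.0182)) (array([467.4, 153.3]), np.float64(0.0201))
t 330 932 (array([467.6, 152.5]), np.float64(0.0451)) (array([468., 153.]), np.float64(0.0502))
t 350 574 (array([464.8, 152.9]), np.float64(0.1762)) (array([466.9, 145.2]), np.float64(0.1843))
t 370 519 (array([475., 149.]), np.float64(0.1959)) (array([476.4, 146.3]), np.float64(0.2043))
s 290 1100 (array([468.6, 151. ]), np.float64(0.01)) (array([464.5, 147.7]), np.float64(0.0273))
s 310 1087 (array([468.9, 150.9]), np.float64(0.01)) (array([463.9, 147.6]), np.float64(0.0303))
s 330 1075 (array([469. , 150.9]), np.float64(0.0107)) (array([463.7, 147.2]), np.float64(0.0323))
s 350 1005 (array([468.6, 150.1]), np.float64(0.0207)) (array([461.7, 145.3]), np.float64(0.0462))
s 370 612 (array([455.7, 141.5]), np.float64(0.0963)) (array([448.8, 135.6]), np.float64(0.122))
```

The cassette is 1–2 mm from the block centre, which is good enough. Now the lockring onto it.

```bash
python3 -m handwheel '[[[20,30,0],[0,0,0]],[[20,50,0],[0,0,0]],[[20,55,0],[0,0,0]],[[20,55,0],[0,0,0]],[[20,55,0],[0,0,0]],[[15,55,0],[0,0,0]],[[2,55,0],[0,0,0]],[[0,55,0],[0,0,0]],[[0,55,0],[0,0,0]],[[0,55,0],[0,0,0]],[[0,55,0],[0,0,0]],[[0,40,0],[0,0,0]]]';python3 -m handwheel '[[[0,18,0],[0,0,0]],[[0,0,0],[0,0,0]],[[0,0,0],[0,0,0]]]'
```

```text
time: 20.72
tool_pos: [468.5, 139.4, 100.0]
tcp_rot: [3.14, -0.001, 1.484]
contact_force: [1.2, 0.2, -0.2]
grip_width: 34.2
time: 21.1
tool_pos: [468.6, 152.5, 99.5]
tcp_rot: [-3.142, 0.0, 1.48]
contact_force: [0.1, -0.4, 0.6]
grip_width: 34.8
```

```bash
python3 -m handwheel '[[[-1.5,-0.8,-15],[0,0,0]],[[0,0,-10],[0,0,0]],[[0,0,-3],[0,0,0]],[[0,0,-1],[0,0,0]],[[0,0,0],[0,0,0]]]';python3 -m handwheel '[[[0,0,-0.7],[0,0,0]],[[0,0,0],[0,0,0]]]'
```

```text
time: 21.72
tool_pos: [467.3, 152.3, 70.8]
tcp_rot: [3.141, -0.0, 1.48]
contact_force: [0.0, -0.2, -0.7]
grip_width: 34.3
time: 21.98
tool_pos: [467.1, 152.4, 70.0]
tcp_rot: [3.141, -0.0, 1.48]
contact_force: [-0.5, 0.0, -0.0]
grip_width: 34.7
```

```bash
python3 -m handwheel '[[[0,0,-0.6],[0,0,0]],[[0,0,0],[0,0,0]],[[0,0,0],[0,0,0]],[[0,0,0],[0,0,0]],[[0,0,10],[0,0,0]],[[0,0,40],[0,0,0]],[[0,0,40],[0,0,0]],[[20,50,0],[0,0,0]],[[20,50,0],[0,0,0]],[[20,50,0],[0,0,0]],[[8,22,0],[0,0,0]],[[0,0,0],[0,0,0]]]' 0.35
python3 - <<'E'
from h import *
print(get_obs()['tool_pos'])
b=capture("scene")
B=cv2.resize(b["img"][180:320,280:420],(560,560),interpolation=cv2.INTER_CUBIC)
cv2.imwrite("pics/c4.png",B[:,:,::-1])
E
```

```text
time: 23.48
tool_pos: [535.0, 325.7, 159.4]
tcp_rot: [3.141, -0.0, 1.482]
contact_force: [1.3, -0.1, 0.3]
grip_width: 59.6
[534.97682335 325.72117272 159.36950426]
```

View pics/c4.png

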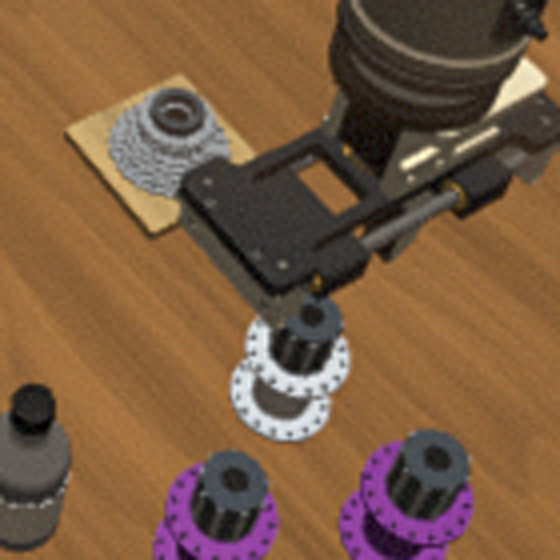

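The lockring sits on the cassette top at (177,112), and the silver hub is alone under the jaws. I'll recheck the hub's top centre (317,314).

Run:
```python
from h import *
s=capture("scene")
for p in((317,313),(314,318)): print(px2w(s,280+(p[0]+.5)/4-.5,180+(p[1]+.5)/4-.5,100))
# white-flange lower rim fit: hull of white px vs foot/flange circles
from fit import *
t=capture("top")
H=np.vstack([circ(29,8),circ(29,12),circ(29,58),circ(29,62)])
import pickle
t0,s0=pickle.load(open("c3.pkl","rb"))
for c,w in((t0,(124,182,157,214)),(s0,(330,265,372,295))):
    u0,v0,u1,v1=w;A=c["img"][v0:v1,u0:u1].astype(int);M=np.zeros(c["img"].shape[:2],bool)
    M[v0:v1,u0:u1]=A[...,2]>A[...,0]-8
    M=biggest(M);print(M.sum(),fit(c,np.vstack([H,circ(17,100),circ(22,0)]),M,(u0-15,v0-15,u1+15,v1+15),np.array([536.,324])))
```

```text
[535.05902366 326.47088862 100.        ]
[538.73262059 327.74954907 100.        ]
357 (array([537.7, 327.3]), np.float64(0.0065))
601 (array([539.6, 326.7]), np.float64(0.0613))
```

```bash
python3 -m handwheel '[[[2,1,-15],[0,0,0]],[[0,0,-25],[0,0,0]],[[0,0,-20],[0,0,0]],[[0,0,-9],[0,0,0]],[[0,0,-2],[0,0,0]],[[0,0,0],[0,0,0]]]' ;python3 -m handwheel '[[[0,0,0],[0,0,0]],[[0,0,0],[0,0,0]],[[0,0,0],[0,0,0]],[[0,0,0],[0,0,0]],[[0,0,0],[0,0,0]],[[0,0,0],[0,0,0]]]' 1
```

```text
time: 24.38
tool_pos: [537.4, 325.3, 88.8]
tcp_rot: [3.141, -0.0, 1.48]
contact_force: [-0.7, 0.2, 0.1]
grip_width: 59.8
time: 25.12
tool_pos: [537.2, 325.4, 88.5]
tcp_rot: [3.141, -0.0, 1.48]
contact_force: [-0.1, 0.5, 2.5]
grip_width: 33.8
```

```bash
python3 -m handwheel '[[[0,0,10],[0,0,0]],[[0,0,40],[0,0,0]],[[0,0,40],[0,0,0]],[[-6,-20,0],[0,0,0]],[[-12,-45,0],[0,0,0]],[[-12,-45,0],[0,0,0]],[[-12,-45,0],[0,0,0]],[[-12,-45,0],[0,0,0]],[[-12,-45,0],[0,0,0]],[[-12,-45,0],[0,0,0]],[[-5,-25,0],[0,0,0]],[[0,-3,0],[0,0,0]]]';python3 -m handwheel '[[[0,0,-30],[0,0,0]],[[0,0,-30],[0,0,0]],[[0,0,-15],[0,0,0]],[[0,0,0],[0,0,0]],[[0,0,0],[0,0,0]]]'
```

```text
time: 26.62
tool_pos: [453.7, 6.1, 178.6]
tcp_rot: [3.142, 0.0, 1.477]
contact_force: [-0.5, -0.3, -2.4]
grip_width: 33.6
time: 27.25
tool_pos: [454.6, 7.8, 103.9]
tcp_rot: [3.14, -0.0, 1.48]
contact_force: [0.4, -0.6, -2.7]
grip_width: 33.5
```

```bash
python3 -m handwheel '[[[0,-1.5,-9],[0,0,0]],[[0,0,-4],[0,0,0]],[[0,0,-1.5],[0,0,0]],[[0,0,0],[0,0,0]],[[0,0,0],[0,0,0]]]';python3 -m handwheel '[[[0,0,-0.8],[0,0,0]],[[0,0,0],[0,0,0]]]'
```

```text
time: 27.88
tool_pos: [454.1, 5.8, 88.9]
tcp_rot: [3.141, 0.0, 1.48]
contact_force: [0.8, -0.5, -2.6]
grip_width: 33.4
time: 28.12
tool_pos: [454.2, 5.8, 88.4]
tcp_rot: [3.141, 0.0, 1.48]
contact_force: [-0.7, -0.0, 4.3]
grip_width: 33.5
```

```bash
python3 -m handwheel '[[[0,0,0],[0,0,0]],[[0,0,0],[0,0,0]],[[0,0,0],[0,0,0]],[[0,0,0],[0,0,0]],[[0,0,15],[0,0,0]],[[0,0,40],[0,0,0]],[[0,0,40],[0,0,0]],[[30,-20,0],[0,0,-0.16]],[[30,-20,0],[0,0,-0.16]],[[30,-20,0],[0,0,-0.16]],[[30,-20,0],[0,0,-0.16]],[[30,-20,0],[0,0,-0.16]]]' 0.4; python3 -m handwheel '[[[30,-20,-20],[0,0,-0.16]],[[15,-5,-30],[0,0,-0.16]],[[0,0,-30],[0,0,-0.16]],[[0,0,0],[0,0,-0.16]],[[0,0,0],[0,0,-0.13]],[[0,0,0],[0,0,0]]]' 0.5
python3 - <<'E'
from fit import *
print(get_obs()['tool_pos'],get_obs()['tcp_rot'])
H=np.vstack([circ(29,8),circ(29,12),circ(29,58),circ(29,62)])
for n in("scene","top"):
    c=capture(n);u,v=map(int,w2px(c,(454,7,40)));w=(u-30,v-30,u+30,v+30)
    A=c["img"][w[1]:w[3],w[0]:w[2]].astype(int);M=np.zeros(c["img"].shape[:2],bool)
    M[w[1]:w[3],w[0]:w[2]]=(A[...,2]>A[...,0]-8)&(A[...,2]>150)
    M=biggest(cv2.morphologyEx(M.astype(np.uint8),cv2.MORPH_CLOSE,np.ones((3,3))))
    print(n,w,M.sum(),fit(c,H,M,w,np.array([454.,7])))
    save(c,n+"5.png",(u-110,v-110,u+110,v+90) if 0 else (max(0,u-70),v-60,u+70,v+60),4)
a=cv2.imread("pics/scene5.png");b=cv2.imread("pics/top5.png")
cv2.imwrite("pics/c5.png",cv2.resize(np.hstack([a,b]),None,fx=.7,fy=.7))
E
```

```text
time: 29.62
tool_pos: [604.9, -94.8, 182.7]
tcp_rot: [-3.141, 0.0, 0.674]
contact_force: [-0.1, 0.1, -0.4]
grip_width: 55.3
time: 30.38
tool_pos: [648.9, -119.1, 102.6]
tcp_rot: [-3.142, 0.001, -0.089]
contact_force: [0.0, -0.3, 0.1]
grip_width: 45.7
[ 648.91449687 -119.12606806  102.57304448] [-3.14156215e+00  6.11138000e-04 -8.90134046e-02]
scene (262, 146, 322, 206) 447 (array([454.2,   5. ]), np.float64(0.0167))Traceback (most recent call last):
  File "<stdin>", line 8, in <module>
  File "fit.py", line 20, in biggest
    n,l,s,_=cv2.connectedComponentsWithStats(m.astype(np.uint8));i=1+s[1:,4].argmax();m=(l==i).astype(np.uint8)
                                                                     ~~~~~~~~~~~~~~^^
ValueError: attempt to get argmax of an empty sequence
```

```bash
python3 -m handwheel '[[[1,-1,-25],[0,0,0]],[[0,0,-25],[0,0,0]],[[0,0,-18],[0,0,0]],[[0,0,-7],[0,0,0]],[[0,0,-2],[0,0,0]],[[0,0,0],[0,0,0]]]' 0.5
python3 -m handwheel '[[[0,0,0],[0,0,0]],[[0,0,0],[0,0,0]],[[0,0,0],[0,0,0]],[[0,0,0],[0,0,0]],[[0,0,0],[0,0,0]],[[0,0,20],[0,0,0]],[[0,0,40],[0,0,0]],[[0,0,40],[0,0,0]],[[-10,-30,0],[0,0,0]],[[-20,-50,0],[0,0,0]],[[-30,-50,0],[0,0,0]],[[-30,-50,0],[0,0,0]]]' 1
python3 -m handwheel '[[[-40,-50,0],[0,0,0]],[[-40,-50,0],[0,0,0]],[[-40,-50,0],[0,0,0]],[[-30,-20,0],[0,0,0]],[[0,0,0],[0,0,0]]]'
python3 - <<'E'
from fit import *
import pickle
P=[capture("top"),capture("scene")];pickle.dump(P,open("c6.pkl","wb"))
H=np.vstack([circ(29,8),circ(29,12),circ(29,58),circ(29,62)]);ims=[]
for c in P:
    u,v=map(int,w2px(c,(454,7,40)));w=(u-30,v-30,u+30,v+30)
    A=c["img"][w[1]:w[3],w[0]:w[2]].astype(int);M=np.zeros(c["img"].shape[:2],bool)
    M[w[1]:w[3],w[0]:w[2]]=(A[...,2]>A[...,0]-8)
    if M.any():
        M=biggest(M);print(M.sum(),fit(c,np.vstack([H,circ(17,100),circ(22,0)]),M,w,np.array([454.,7])))
    ims.append(cv2.resize(c["img"][v-55:v+55,u-75:u+75],None,fx=2.66,fy=2.66,interpolation=cv2.INTER_CUBIC))
cv2.imwrite("pics/c6.png",np.hstack(ims)[:,:,::-1])
E
```

```text
time: 31.22
tool_pos: [650.5, -120.3, 26.7]
tcp_rot: [3.141, -0.001, -0.09]
contact_force: [0.9, 0.5, 0.0]
grip_width: 46.1
time: 32.72
tool_pos: [559.2, -301.5, 126.9]
tcp_rot: [3.141, -0.001, -0.09]
contact_force: [0.8, -1.2, -0.9]
grip_width: 29.6
time: 33.35
tool_pos: [410.6, -468.4, 126.7]
tcp_rot: [3.141, 0.0, -0.094]
contact_force: [1.3, 1.4, -1.4]
grip_width: 29.5
319 (array([454. ,   7.6]), np.float64(0.0062))
239 (array([ 444. , -123.5]), np.float64(0.0128))
```

View pics/c6.png

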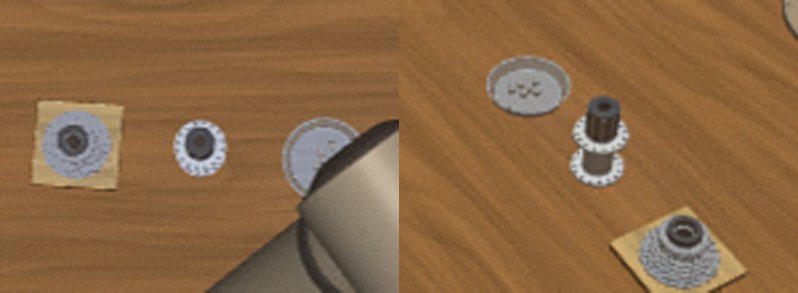

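The hub measures (454,7.6) from the top and (454,5) from the scene camera, against a target of (454,7). It stands upright between block and dish, and the socket is in hand. Now I'll place the socket at (518,0.7).

```bash
python3 -m handwheel '[[[35,20,0],[0,0,0]],[[40,40,0],[0,0,0]],[[32,50,0],[0,0,0]],[[0,55,0],[0,0,0]],[[0,55,0],[0,0,0]],[[0,55,0],[0,0,0]],[[0,55,0],[0,0,0]],[[0,55,0],[0,0,0]],[[0,40,0],[0,0,0]],[[0,30,0],[0,0,0]],[[0,14,0],[0,0,0]],[[0,0,0],[0,0,0]]]';python3 -m handwheel '[[[0,0,0],[0,0,0]],[[0,0,0],[0,0,0]]]'
```

```text
time: 34.95
tool_pos: [520.0, 3.5, 126.2]
tcp_rot: [3.141, -0.0, -0.088]
contact_force: [-0.0, -0.1, -0.3]
grip_width: 29.3
time: 35.2
tool_pos: [520.0, 1.4, 125.9]
tcp_rot: [3.141, 0.0, -0.092]
contact_force: [-0.9, 0.3, -0.1]
grip_width: 29.5
```

```bash
python3 -m handwheel '[[[-1.5,-0.5,-25],[0,0,0]],[[0,0,-25],[0,0,0]],[[0,0,-12],[0,0,0]],[[0,0,-8],[0,0,0]],[[0,0,0],[0,0,0]]]';python3 -m handwheel '[[[0,0,-12],[0,0,0]],[[0,0,-10],[0,0,0]],[[0,0,-5],[0,0,0]],[[0,0,-1],[0,0,0]],[[0,0,0],[0,0,0]],[[0,0,0],[0,0,0]]]'
```

```text
time: 35.83
tool_pos: [518.5, 1.7, 55.9]
tcp_rot: [3.142, 0.0, -0.091]
contact_force: [0.7, 0.5, -0.3]
grip_width: 29.7
time: 36.58
tool_pos: [518.6, 1.9, 28.2]
tcp_rot: [3.141, -0.001, -0.09]
contact_force: [0.0, -0.5, -1.1]
grip_width: 29.6
```

```bash
python3 -m handwheel '[[[0,-0.5,-1],[0,0,0]],[[0,0,0],[0,0,0]],[[0,0,-0.7],[0,0,0]],[[0,0,0],[0,0,0]]]'; python3 -m handwheel '[[[0,0,0],[0,0,0]],[[0,0,0],[0,0,0]],[[0,0,0],[0,0,0]],[[0,0,0],[0,0,0]],[[0,0,20],[0,0,0]],[[0,0,40],[0,0,0]],[[0,0,50],[0,0,0]],[[0,0,0],[0,0,0]]]' 0.45;  python3 -m handwheel '[[[0,-30,0],[0,0,0]],[[0,-50,0],[0,0,0]],[[0,-50,0],[0,0,0]],[[-10,-50,0],[0,0,0]],[[-20,-50,0],[0,0,0]],[[-30,-50,0],[0,0,0]],[[-40,-50,0],[0,0,0]],[[-40,-50,0],[0,0,0]],[[-40,-50,0],[0,0,0]],[[-20,-30,0],[0,0,0]],[[0,0,0],[0,0,0]]]'
python3 - <<'E'
from fit import *
import pickle
P=[capture("top"),capture("scene")];pickle.dump(P,open("c7.pkl","wb"));ims=[]
for c in P:
    u,v=map(int,w2px(c,(480,70,20)))
    ims.append(cv2.resize(c["img"][v-50:v+50,u-50:u+50],(400,400),interpolation=cv2.INTER_CUBIC));print(u,v)
cv2.imwrite("pics/c7.png",np.hstack(ims)[:,:,::-1])
E
```

```text
time: 37.08
tool_pos: [518.5, 1.4, 26.4]
tcp_rot: [3.141, -0.0, -0.09]
contact_force: [-0.5, 0.4, 2.7]
grip_width: 29.3
time: 38.08
tool_pos: [520.7, 1.1, 139.9]
tcp_rot: [3.141, -0.008, -0.09]
contact_force: [0.4, 0.3, -0.6]
grip_width: 50.6
time: 39.45
tool_pos: [319.3, -456.6, 134.9]
tcp_rot: [-3.141, 0.001, -0.094]
contact_force: [-1.0, 1.0, 0.2]
grip_width: 50.5
223 215
298 198
```

View pics/c7.png

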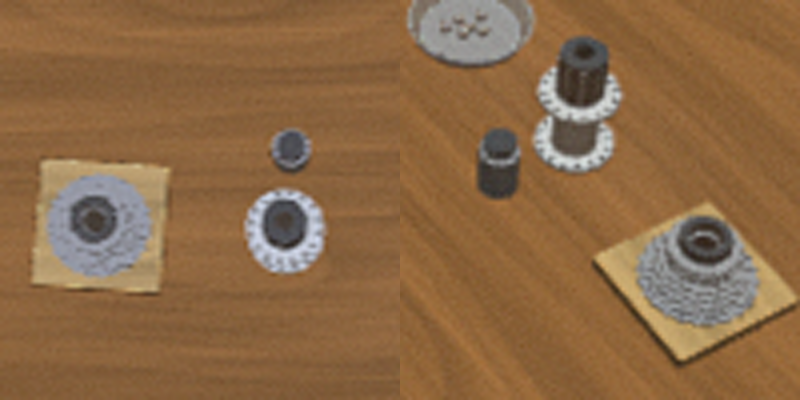

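Everything is standing. In the top crop: socket (291,147), hub bore (285,224), lockring (94,220). In the scene crop: socket (500,141), hub (584,51), lockring (705,236). Numeric check next.

Run:
```python
from fit import *
import pickle
t,s=pickle.load(open("c7.pkl","rb"))
T=lambda p,z:px2w(t,173+(p[0]+.5)/4-.5,165+(p[1]+.5)/4-.5,z)
S=lambda p,z:px2w(s,248+(p[0]-400+.5)/4-.5,148+(p[1]+.5)/4-.5,z)
ax=np.array([np.cos(-.091),np.sin(-.091)]);ay=np.array([-ax[1],ax[0]])
for n,F,a,b,l in(("t",T,(291,147),(285,224),(94,220)),("s",S,(500,141),(584,51),(705,236))):
    so,h,lr=F(a,48)[:2],F(b,100)[:2],F(l,56)[:2]
    print(n,so,h,lr,'sock-hub in block axes',(so-h)@ax,(so-h)@ay)
H=np.vstack([circ(29,8),circ(29,12),circ(29,58),circ(29,62),circ(17,100),circ(22,0)])
SO=np.vstack([circ(15,0),circ(15,38),circ(11.5,48)])
for n,c,w,q in(("t",t,(232,208,258,236),(238,195,254,209)),("s",s,(280,154,306,194),(265,177,281,200))):
  for nm,win,P,p0 in(("hub",w,H,(454,7)),("sock",q,SO,(518,1))):
    u0,v0,u1,v1=win;A=c["img"][v0:v1,u0:u1].astype(int);M=np.zeros(c["img"].shape[:2],bool)
    M[v0:v1,u0:u1]=A[...,2]>A[...,0]-15
    M=biggest(M);print(n,nm,M.sum(),fit(c,P,M,(u0-5,v0-5,u1+5,v1+5),np.array(p0,float)))
```

```text
t [517.50854822   1.34812808] [451.31758501   6.89233629] [464.47837443 151.78433315] sock-hub in block axes 66.42091551355458 0.4937995783339359
s [521.35109065   1.4992432 ] [454.32520838   4.83778777] [468.51601789 151.15034238] sock-hub in block axes 67.05194149055718 2.7662097843055977
t hub 320 (array([454. ,   7.7]), np.float64(0.0166))
t sock 76 (array([519.4,   2.3]), np.float64(0.0296))
s hub 460 (array([455.5,   6.6]), np.float64(0.0807))
s sock 141 (array([518.3,  -1.6]), np.float64(0.0394))
```

```bash
python3 -c "
from h import *
print(bot.close_job(), get_obs()['time'])"
```

```text
the job is handed in; nothing more can be done
the job is handed in; nothing more can be done
```

The rear hub job is set out and handed in at about 40 s of the 106 s allowed. Everything is released, and the arm is clear to the right.

I worked in the order asked: cassette on the block, lockring on the cassette, silver hub to the midpoint, then the socket behind the hub. The two purple look-alikes were left alone. The pedal, oil bottle and wrench were not handled; I did not re-measure them at the end.

| Item | Measured | Should be |
|---|---|---|
| Cassette and lockring | cassette about 1–2 mm nearer the robot than the block's centre, lockring within about 2 mm of the cassette's | centred |
| Hub | about (454, 5 to 8) mm, upright | midpoint (454, 7) mm |
| Socket | upright, narrow end up; best estimates 65–67 mm behind the hub, a gap of about 21–23 mm | gap of about 20 mm |

**Disagreements:** the two cameras differ by 2–4 mm on some positions. The socket's sideways offset from the line straight behind the hub reads 0.5 mm from the top camera and 3 mm from the scene camera. An outline fit of the socket put it up to about 2.5 mm to the other side. Two of the scene-camera outline fits (block side faces, hub) were poor, and I gave them little weight.

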